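# Load a fuse link and clamp it home

## Task

Stand the large ceramic fuse link upright in the socket of the fuse holder, feeling for the fit so that it drops in under light pressure, and let go of it. Then swing the holder's hinged clamp arm over it and press the arm fully down, so that it drives the fuse home against the spring and stays shut. Ceramic chips: never force the fuse or lean on the clamp, and leave the other things on the bench where they are.

Things in the scene. Friction and masses are not known exactly. Their poses are not given: they have to be found in the camera images.
- holder: Grey and black fuse holder screwed to the bench. Origin on the bench under the socket centre; z up, x along its long axis towards the two steel hinge cheeks (90 mm high). Base plate 165 x 66 mm (x -65 to +100), 10 mm thick, carrying a black socket, open at the top. The other entries tell the rest.
- socket (a point): Nominal centre of the socket's mouth, level with the wall tops, 42 mm above the bench; axes as the holder's. The socket is screwed down through slots and truly sits up to 10 mm off either way along x: see or feel for it. Inside 58.4 mm along x by 43 along y (fuse play 1.2 and 3.5 mm each side), walls 8 mm thick; end walls have 14 mm slots for the blades.
- spring_seat (a point): Nominal centre (moves with the socket) of the top of the free brass spring plunger in the socket, 22 mm above the bench (14 mm when the fuse is home). It pushes up with 3.5 N when free, more than the fuse weighs, and 7.5 N at home. A fuse let go on it stands 20 mm deep, centre 50 mm and top 78 mm above the bench; home, its centre is at 42 mm.
- fuse_mid (a point): Centre (half-way up) of the large fuse link, upright on the bench: white ceramic block 56 (its x) x 36 (its y) x 56 mm high, edges rounded 2 mm, 160 to 240 g. A steel blade 5 mm thick stands out 10 mm from each end along x, from 10 to 41 mm above its bottom. It goes into the socket upright, its x along the holder's x, either way round.
- clamp (a joint): Angle (rad) of the steel clamp arm about a level pin along the holder's y: 0 = shut, level over the socket, on its stop; 1.57 = upright; up to 2.3 leaning away from the socket. Friction hinge (0.75 N m): it stays where left. At the grip, swinging takes about 6 N; the rubber pad meets the fuse at 0.12 rad and the last bit takes about 10 N.
- clamp_hinge (a point): Centre of the hinge pin: 70 mm along the holder's x from the socket centre, 82 mm above the bench; axes as the holder's. The pad that presses the fuse is 70 mm from the pin.
- clamp_grip (a point): Middle of the outer face (top face when shut) of the black grip block at the end of the clamp arm, 130 mm along the arm from the pin, 7 mm off its mid-plane. Block 44 mm along the arm, 30 wide, 14 thick; arm a 20 x 8 mm bar. Site x points along the arm to the pin, z out of the face; push this face to shut. Shut, it is level, 89 mm above the bench.
- small_fuse: Bystander: smaller ceramic fuse link, 40 x 22 x 36 mm with 9 mm blades, standing on the bench. Origin under its centre.
- driver: Bystander: screwdriver, 200 mm long, lying on the bench.
- tape: Bystander: black roll of tape, 90 mm across, 19 mm high, lying flat. Origin under its centre.
There are look-alikes about, which are no part of the job. Leave any red look-alike of the part that bears fuse_mid alone.

How it is judged (in metres and radians):
On the way:
1. the fuse stands in the socket on the sprung plunger, let go, with the clamp still open (z of fuse_mid in the frame of holder between 0.036 and 0.053 m and x of fuse_mid in the frame of holder between -0.014 and 0.014 m and y of fuse_mid in the frame of holder between -0.006 and 0.006 m and angle between fuse_mid's own z axis and vertical below 0.12 rad and value of joint clamp above 0.5 rad and contact force between the fingers and fuse below 0.2 N), for 0.2 s.
At the end, for the whole second after the job is handed in: The clamp is shut (within 0.035 rad of its stop) and bears on the fuse, which stands home in the socket: its centre at most 44.5 mm above the bench (2.5 mm from fully home), within 14 mm along and 6 mm across of the nominal socket axis, within 0.08 rad of upright, at rest (value of joint clamp below 0.035 rad and z of fuse_mid in the frame of holder between 0.036 and 0.0445 m and x of fuse_mid in the frame of holder between -0.014 and 0.014 m and y of fuse_mid in the frame of holder between -0.006 and 0.006 m and angle between fuse_mid's own z axis and vertical below 0.08 rad and contact force between clamp and fuse above 0.5 N and linear speed of fuse below 0.02 m/s and velocity of joint clamp between -0.05 and 0.05 rad/s); the robot touches nothing.
It fails at once if fuse and holder pressed together with more than 45 N (contact force between fuse and holder above 45 N).
It fails at once if clamp and fuse pressed together with more than 30 N (contact force between clamp and fuse above 30 N).
It fails at once if the clamp is pushed with more than 40 N (contact force between the fingers and clamp above 40 N).
It fails at once if the small fuse, the screwdriver or the tape is moved more than 20 mm (distance of any of small_fuse, driver, tape from where it was at the start of the episode above 0.02 m).
It also fails if it takes over 70 s, if anything falls off the work surface, if the arm or the gripper's body presses on something with over 40 N, if the wrist force passes 120 N, or if a joint passes its speed limit or range.

## Robot

A 6-joint arm with a two-finger parallel gripper is mounted at the origin on the work surface. World frame = base frame: x ahead of the robot, y to its left, z up, the work surface at z = 0. Lengths are in mm, angles in rad, forces in N, time in s.
With the tool pointing down it reaches from about 325 to 1000 mm from the base axis. Payload 5.1 kg.
Tool frame: the origin (TCP) lies at the very end of the fingers, on their centre line; the grasp point (between the pads) lies 19 mm behind it; z points along the fingers, y is the line along which they close (so a half turn about z gives the same grasp; the last joint's range is limited). The gripper opens to 85 mm and grips with 20 to 120 N. Pads are 22 mm wide; open, the fingers measure 114 mm over their backs; the gripper's body (76 mm by 85 mm) begins 54 mm behind the grasp point. The pads swing forward as they close: fully open they stand 13 mm farther back than shut.
Start: joints at [-1.324, 0.124, 1.65, -0, 1.367, -0.083], TCP at [210.472, -614.968, 231.322] pointing down, gripper open.
Joint ranges: [-2.61, 2.61], [-1.02, 2.33], [0.03, 2.71], [-1.35, 4.49], [0.32, 2.68], [-2.91, 2.91]. Speed limits (rad/s): [2.57, 2.57, 3.14, 3.14, 3.14, 3.14].

## Interface

Orientations are given as a rotation vector (axis times angle).
In Python, from workcell import status, viewer, env, recognise, regions_of gives the robot as it stands.
- The arm moves only by the tool jog_arm, never from a script. Its argument "steps" is a list of rows, each a list of 3 entries, a list of its own where there are three numbers: the opening, from -1 (shut) to 1 (fully open), then the shift along the tool's x, y, z in mm, then the turn about the tool's z in rad. In form: [[claw, [dx, dy, dz], turn], ...]. A call has 1 to 5 rows; each row shifts and turns the commanded pose from where the row before left it, along the tool's axes as they then stand; what a row does not reach is not made up. A row lasts 1/8 s, in which the tool goes at most 62.5 mm and 10.7 degrees, less where a joint would pass 70% of its speed; a pose out of reach is approached as far as the arm can. A call is refused whole if a number of a shift passes 62.5 or a number of a turn 0.188, either way. A call with a gripper value outside its range is refused whole. The fingers move at their own pace and stop on an object; "force" is the grip in N (left out, the last holds). Time passes only in rows, so rows that do not move let the fingers close. It gives the time, the measured TCP pose, the force, the opening and the grip force at its end, in the units of the state.
- status.get_state(): the state, without advancing time (a new reading comes with each control period).
- viewer.grab_frame(name): name is "scene" or "side" or "wrist"; returns a dict with "frame" (420x560x3 uint8, red, green, blue), "range_z" (420x560 float32, mm along the optical axis (not along the pixel's ray), 0 where there is no reading), "vfov" (degrees; the focal length in pixels is half the picture's height over the tangent of half this angle, whatever the lens; pixels are square), "cx", "cy" (the principal point, pixels), "view" (4x4, takes a point from world to camera coordinates). Camera axes: x right, y up, looking along -z (the intrinsics and any distortion apply to the point x, -y, -z); pixel columns grow to the right and rows downward; lengths in mm; the calibration is good to about 2 mm. A picture is of the moment at which its call begins.
- env.hand_in(): hands the job in; it is judged then, once.
Trained networks look in a picture, given as the dict that the camera call returned (one of the last four; its "shot" number tells which), for a name from the list of things; names that differ only in an ending like _2 or _b are one class to them, and where a whole thing is asked for, a point or a joint stands for the part that bears it (a point fixed in the world has none). Each returns a list of dicts, best first, with "confidence" (0 to 1); they miss things now and then, are a little off and sometimes report something else, mostly with a low value. They report only what shows in the picture. A call takes as long as a camera call. They do not tell look-alikes from the thing itself.
- recognise(label, picture): "position" ([column, row] in pixels, amid what is visible of it).
- regions_of(label, picture): "region" (420x560 bool, what is visible of it) and "position" ([column, row] in pixels, amid what is visible of it).
The state is a dict: "time": time; "joints": joint angles; "qvel": joint speeds; "tau": joint torques, N m; "eef_pos": TCP position; "tcp_rot": TCP orientation; "contact_force": force on the tool from outside, world axes, zero at the start; "wrist_torque": the same for the moment, N m; "width": finger opening in mm; "grasp_force": force on a finger pad.
Only numpy, scipy, OpenCV 4.12 (cv2) and the standard library are available. Lean on these libraries where they do the work, as an engineer would, in place of code of your own. Each camera call takes 0.05 s, during which the arm holds its last target. There are 200 camera calls.

## Working session

There is one attempt and no reset: what is moved stays moved. The work goes in short steps, Python scripts to look and compute and a tool call to move; the robot and the scene stay as the last step left them, time stands still between calls to the robot, and variables do not carry over. Pictures are saved under pics/ and viewed, at most 10 in all, crops included, and the job is handed in when it is done.

Besides the shell and the picture viewer there is one more tool, called after "Call:" as name(argument=value, ...), one argument or row to a line, values as JSON. jog_arm: Moves the arm, as the interface text tells. Its arguments: {"type":"object","properties":{"steps":{"type":"array","items":{"type":"array"}},"force":{"type":"number"}},"required":["steps"]}

```bash
mkdir -p pics
cat > h.py <<'E'
import numpy as np, cv2
from workcell import status, viewer, env, recognise, regions_of
def pts(p,mask=None):
    z=p["range_z"]; H,W=z.shape; f=H/2/np.tan(np.radians(p["vfov"])/2)
    v,u=np.mgrid[0:H,0:W]
    P=np.stack([(u-p["cx"])/f*z,-(v-p["cy"])/f*z,-z,np.ones_like(z)],-1)
    Wd=(P@np.linalg.inv(np.array(p["view"])).T)[...,:3]
    Wd[z<=0]=np.nan
    return Wd
E
cat > a.py <<'E'
from h import *
ims=[]
print({k:np.round(v,3) for k,v in status.get_state().items()})
for n in ["scene","side"]:
    p=viewer.grab_frame(n); print(n,p.keys(),p["vfov"],p["cx"],p["cy"]); print(np.round(p["view"],3).tolist())
    W=pts(p); im=p["frame"].copy()
    for l in ["holder","socket","fuse_mid","clamp_hinge","clamp_grip","small_fuse","driver","tape","spring_seat"]:
        for r in recognise(l,p)[:3]:
            c,rr=r["position"]; print(l,round(r["confidence"],2),np.round([c,rr]),np.round(W[int(rr),int(c)]))
    cv2.imwrite(f"pics/{n}0.png",cv2.cvtColor(im,cv2.COLOR_RGB2BGR)); np.save(f"{n}0.npy",W)
E
python3 a.py
```

```text
{'time': np.float64(0.0), 'joints': array([-1.324,  0.124,  1.652, -0.   ,  1.368, -0.083]), 'qvel': array([-0.002,  0.   ,  0.001,  0.001, -0.001,  0.   ]), 'tau': array([-0.0000e+00, -4.2362e+01, -3.6545e+01, -0.0000e+00,  7.0000e-03,
        0.0000e+00]), 'eef_pos': array([ 210.313, -614.382,  230.075]), 'tcp_rot': array([-3.097, -0.515,  0.   ]), 'contact_force': array([ 0.472,  0.49 , -0.075]), 'wrist_torque': array([ 0.03 ,  0.055, -0.034]), 'grasp_force': np.float64(0.0), 'width': np.float64(85.48)}
scene dict_keys(['frame', 'range_z', 'vfov', 'cx', 'cy', 'view', 'shot']) 56.80200279959251 280.0326761252931 211.24604329381793
[[0.222, 0.975, -0.009, -112.436], [-0.8, 0.187, 0.571, 422.79], [0.558, -0.12, 0.821, -1441.074], [0.0, 0.0, 0.0, 1.0]]
holder 0.93 [305. 201.] [517.  70.  19.]
socket 0.61 [380. 168.] [452. 329.  21.]
socket 0.57 [305. 201.] [535.  68.  38.]
fuse_mid 0.79 [212. 226.] [ 566. -203.   52.]
fuse_mid 0.74 [168. 225.] [ 536. -320.   53.]
fuse_mid 0.72 [185. 255.] [ 641. -285.   52.]
clamp_hinge 0.86 [304. 203.] [516.  68.   8.]
clamp_grip 0.82 [332. 166.] [52
[... 228 characters left out ...]
, 'vfov', 'cx', 'cy', 'view', 'shot']) 55.90570131598653 276.621601232842 206.6357483513098
[[0.912, -0.411, -0.001, -528.627], [0.286, 0.632, 0.72, -203.108], [-0.295, -0.657, 0.694, -829.849], [0.0, 0.0, 0.0, 1.0]]
holder 0.74 [245. 203.] [529.  90.  10.]
socket 0.95 [245. 204.] [524.  82.  12.]
fuse_mid 0.93 [315. 335.] [ 504. -335.   54.]
fuse_mid 0.83 [303. 392.] [ 437. -418.   56.]
fuse_mid 0.8 [306. 281.] [ 543. -226.   55.]
clamp_hinge 0.89 [243. 207.] [512.  64.  21.]
clamp_grip 0.67 [226. 149.] [503. 131. 163.]
small_fuse 0.76 [352. 257.] [ 678. -190.   22.]
driver 0.69 [186. 159.] [434. 320.  22.]
tape 0.79 [272. 139.] [707. 325.  15.]
spring_seat 0.55 [244. 204.] [524.  91.   7.]
```

View pics/scene0.png

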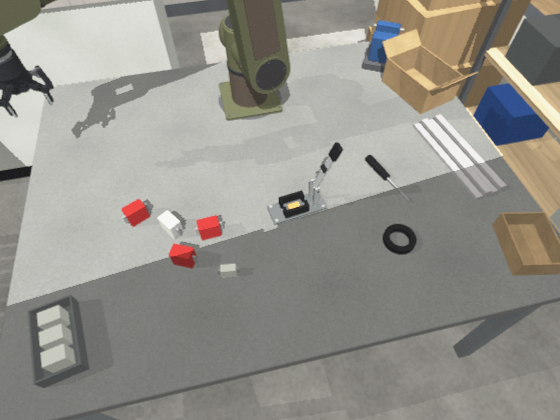

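View pics/side0.png

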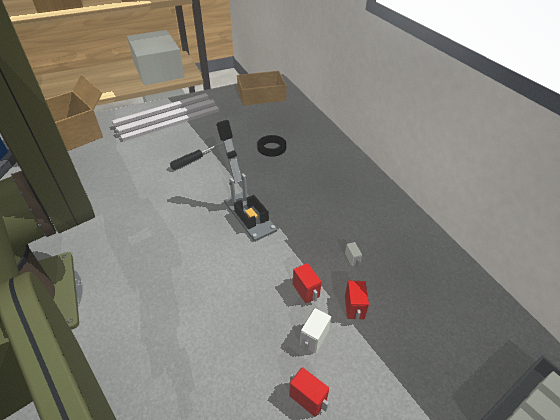

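The scene shows the white fuse at (170,224) with red look-alikes at (136,212), (209,228) and (183,256). The holder is at (297,203), with its clamp leaning open to the right. The side view agrees (fuse at 315,330; holder at 250,212). The two views disagree by about 30 mm, so I'll check for lens distortion.

```bash
cat > b.py <<'E'
from h import *
from scipy.optimize import least_squares
for n in ["scene","side","wrist"]:
    p=viewer.grab_frame(n); z=p["range_z"]; H,W=z.shape; f=H/2/np.tan(np.radians(p["vfov"])/2)
    P=pts(p); 
    if n=="wrist": cv2.imwrite("pics/wrist0.png",p["frame"][...,::-1]); print(p["vfov"],np.round(p["view"],3).tolist())
    v,u=np.mgrid[0:H:4,0:W:4]; zz=z[v,u]; Z=P[v,u,2]; X=P[v,u,0]
    m=(zz>0)&(np.abs(Z)<40)&(X>150)&(X<850)&(np.abs(P[v,u,1])<800)
    uv=np.stack([u[m],v[m]],-1).astype(float); d=zz[m]; Vi=np.linalg.inv(p["view"])
    K=np.array([[f,0,p["cx"]],[0,f,p["cy"]],[0,0,1]])
    def res(k):
        q=cv2.undistortPoints(uv[:,None],K,np.array([k[0],k[1],0,0,0.]))[:,0]
        c=np.c_[q[:,0]*d,-q[:,1]*d,-d,np.ones(len(d))]
        return (c@Vi.T)[:,2]+k[2]
    r0=res([0,0,0]); s=least_squares(res,[0,0,0.],loss="soft_l1",x_scale=[.1,.1,1])
    print(n,len(d),"before",np.percentile(r0,[5,25,50,75,95]).round(1),"k",s.x.round(3),"after",np.percentile(res(s.x),[5,25,50,75,95]).round(1))
E
python3 b.py
```

```text
scene 6010 before [-4.8 -3.  -1.6 -0.1 17.3] k [-0.    -0.003  1.568] after [-3.3 -1.5 -0.   1.5 18.8]
side 6298 before [-2.2 -0.9 -0.   1.  11. ] k [ 0.025 -0.062 -0.167] after [-2.3 -1.  -0.   1.  10.7]
61.28250991105331 [[0.323, -0.946, 0.0, -648.759], [0.9, 0.308, -0.307, 39.151], [0.291, 0.099, 0.952, -379.524], [0.0, 0.0, 0.0, 1.0]]
wrist 5728 before [-2.  -1.3 -0.7 -0.2  0.5] k [ 0.006 -0.007  0.69 ] after [-1.3 -0.5 -0.   0.5  1.3]
```

```bash
cat > c.py <<'E'
from h import *
for n in ["scene","side"]:
    p=viewer.grab_frame(n); P=pts(p); im=p["frame"].astype(int)
    mx=im.max(-1);mn=im.min(-1)
    near=(np.abs(P[...,0]-520)<110)&(np.abs(P[...,1]+330)<110)
    m=near&(P[...,2]>50)&(P[...,2]<62)&(mx-mn<40)
    q=P[m][:,:2]; c=np.median(q,0); q=q[np.linalg.norm(q-c,axis=1)<45]
    print(n,"fuse top",len(q),cv2.minAreaRect(q.astype(np.float32)),np.median(P[m][:,2]))
    # holder: base plate top z~10, wall tops z~42
    hb=(np.abs(P[...,0]-530)<130)&(np.abs(P[...,1]-80)<130)
    for lo,hi in [(6,14),(38,47),(84,96)]:
        q=P[hb&(P[...,2]>lo)&(P[...,2]<hi)]; print(lo,len(q),q.mean(0).round(1),cv2.minAreaRect(q[:,:2].astype(np.float32)))
    r=regions_of("clamp_grip",p)
    if r:
        g=P[r[0]["region"]]; g=g[g[:,2]>100]; print("clamp",len(g),g[np.argsort(g[:,2])][[0,len(g)//2,-1]].round(1))
    q=P[hb&(P[...,2]>100)]
    for lo in range(100,220,20):
        s=q[(q[:,2]>lo)&(q[:,2]<lo+20)]
        if len(s): print(lo,len(s),s.mean(0).round(1))
    big=cv2.resize(p["frame"][150:260,230:410] if n=="scene" else p["frame"][100:250,170:350],None,fx=4,fy=4,interpolation=cv2.INTER_CUBIC)
    cv2.imwrite(f"pics/{n}_hold.png",big[...,::-1])
E
python3 c.py
```

```text
scene fuse top 224 ((520.9375, -317.075927734375), (57.08472442626953, 35.738887786865234), 32.01321792602539) 53.84554735477076
6 510 [533.7  38.1   8.8] ((528.7996826171875, 45.89222717285156), (67.39490509033203, 163.9770965576172), 7.364835262298584)
38 157 [528.   44.8  40.4] ((528.0419921875, 52.16180419921875), (62.60678482055664, 105.31932067871094), 6.476072788238525)
84 47 [523.9  99.   91.1] ((522.0692138671875, 99.6484146118164), (39.62624740600586, 15.18610954284668), 6.177075386047363)
clamp 343 [[530.9 106.1 100.3]
 [524.9 137.4 176.1]
 [505.5 151.8 223.5]]
100 44 [522.2 108.3 109.7]
120 42 [521.5 116.1 129. ]
140 62 [520.4 122.1 152.2]
160 48 [518.4 132.7 170.1]
180 63 [519.3 140.  191.7]
200 86 [518.  147.9 211. ]
side fuse top 564 ((516.153076171875, -317.64825439453125), (57.41274642944336, 36.11983871459961), 34.64413833618164) 55.66294592374379
6 647 [522.5  28.1  10. ] ((522.9765625, 46.09598159790039), (65.5483169555664, 167.6446533203125), 7.98876428604126)
38 239 [523.6  40.2  41.5] ((522.5143432617188, 50.49987030029297), (59.272544860839844, 106.63142395019531), 8.19731330871582)
84 86 [516.   97.7  90.1] ((514.567138671875, 97.87195587158203), (42.96460723876953, 14.987200736999512), 9.09709358215332)
clamp 546 [[512.9 101.4 101.4]
 [510.  133.8 173.8]
 [518.6 152.3 224.4]]
100 71 [514.9 107.4 110.6]
120 71 [513.5 115.4 130.2]
140 81 [512.5 119.9 152.2]
160 80 [511.4 131.3 170.1]
180 94 [509.7 137.5 191.3]
200 118 [508.5 145.2 210. ]
```

View pics/wrist0.png

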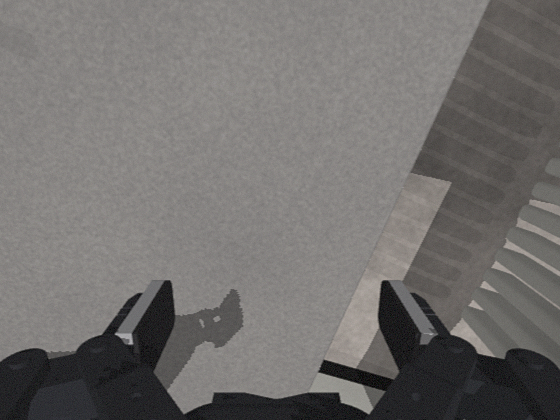

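The wrist view shows only bench and the finger tips. Measured so far:
- **Fuse:** centre about (518.5, -317.4), with its x axis at about 33.5°.
- **Holder:** origin about (528, 28.6), with its x axis at about 97.6°.
- **Clamp:** open at about 1.93 rad.

I'm moving over the fuse now.

Call:
jog_arm(
  steps=[
    [1,[55.3,-26,0],0],
    [1,[55.3,-26,0],0],
    [1,[55.3,-26,0],0],
    [1,[55.3,-26,0],0],
    [1,[55.3,-26,0],0],
  ],
)

```text
time: 1.98
eef_pos: [431.2, -400.9, 231.6]
tcp_rot: [3.098, 0.515, 0.001]
contact_force: [0.2, -1.0, -0.0]
width: 85.4
grasp_force: 0.0
```

Call:
jog_arm(
  steps=[
    [1,[55.3,-26,0],0],
    [1,[55.3,-26,0],0],
    [1,[0,0,40],-0.128],
    [1,[0,0,30],-0.128],
    [1,[0,0,0],0],
  ],
)

```text
time: 2.6
eef_pos: [516.2, -316.0, 158.1]
tcp_rot: [-3.003, -0.904, 0.006]
contact_force: [-0.8, -1.1, -0.3]
width: 85.5
grasp_force: 0.0
```

```bash
cat > d.py <<'E'
from h import *
s=status.get_state(); print(s["eef_pos"],s["tcp_rot"],s["time"])
from scipy.spatial.transform import Rotation as R
M=R.from_rotvec(s["tcp_rot"]).as_matrix(); print("toolx angle",np.degrees(np.arctan2(M[1,0],M[0,0])))
p=viewer.grab_frame("wrist"); P=pts(p); im=p["frame"].astype(int)
m=(np.abs(P[...,0]-520)<70)&(np.abs(P[...,1]+317)<70)&(P[...,2]>50)&(P[...,2]<62)&(im.max(-1)-im.min(-1)<40)
q=P[m]; print(len(q),np.median(q[:,2]),cv2.minAreaRect(q[:,:2].astype(np.float32)),q.mean(0))
cv2.imwrite("pics/w1.png",p["frame"][...,::-1])
E
python3 d.py
```

```text
[ 516.21419791 -315.95058549  158.0603825 ] [-3.00338218 -0.9040352   0.00601062] 2.6
toolx angle 33.504567288279
3748 55.216929916644034 ((518.84912109375, -316.0229187011719), (58.70051574707031, 36.008262634277344), 34.46426773071289) [ 520.5532443  -314.93828518   55.08649838]
```

Call:
jog_arm(
  steps=[
    [1,[1.6,1.7,45],-0.016],
    [1,[0,0,50],0],
    [1,[0,0,36],0],
    [1,[0,0,0],0],
    [1,[0,0,0],0],
  ],
  force=40,
)

```text
time: 3.28
eef_pos: [521.7, -319.5, 33.3]
tcp_rot: [2.997, 0.928, 0.004]
contact_force: [0.1, -0.0, 0.5]
width: 85.4
grasp_force: 0.0
```

Call:
jog_arm(
  steps=[
    [-1,[0,0,0],0],
    [-1,[0,0,0],0],
    [-1,[0,0,0],0],
    [-1,[0,0,0],0],
    [-1,[0,0,0],0],
  ],
)

```text
time: 3.9
eef_pos: [520.7, -318.3, 31.5]
tcp_rot: [2.999, 0.931, 0.001]
contact_force: [-1.3, 0.3, 5.4]
width: 35.2
grasp_force: 42.6
```

Call:
jog_arm(
  steps=[
    [-1,[0,0,-60],0],
    [-1,[0,0,-60],0],
    [-1,[34.6,-47.8,0],-0.184],
    [-1,[42.7,-40.7,0],-0.184],
    [-1,[49.5,-32.2,0],-0.184],
  ],
)

```text
time: 4.53
eef_pos: [523.5, -139.1, 149.4]
tcp_rot: [-2.628, -1.72, 0.001]
contact_force: [-0.3, 0.0, -2.3]
width: 35.3
grasp_force: 41.7
```

Call:
jog_arm(
  steps=[
    [-1,[54.5,-22.6,0],-0.184],
    [-1,[57.7,-12.2,0],-0.184],
    [-1,[0,0,0],-0.184],
    [-1,[0,0,0],0],
    [-1,[0,0,0],0],
  ],
)

```text
time: 5.15
eef_pos: [526.9, -23.4, 149.8]
tcp_rot: [-2.07, -2.362, 0.001]
contact_force: [-0.1, 0.7, -2.4]
width: 35.3
grasp_force: 41.6
```

```bash
cat > e.py <<'E'
from h import *
from scipy.spatial.transform import Rotation as R
s=status.get_state(); print(s["eef_pos"],s["contact_force"],s["width"],s["time"])
M=R.from_rotvec(s["tcp_rot"]).as_matrix(); print("toolx angle",np.degrees(np.arctan2(M[1,0],M[0,0])))
p=viewer.grab_frame("wrist"); P=pts(p); cv2.imwrite("pics/w2.png",p["frame"][...,::-1]); np.save("w2.npy",P)
Q=(P-s["eef_pos"])@M   # tool coords
for lo,hi in [(-40,-15)]:
    m=(Q[...,2]>lo)&(Q[...,2]<hi)&(np.abs(Q[...,0])<50)&(np.abs(Q[...,1])<16)
    q=Q[m]; print("fuse in tool",len(q),np.percentile(q,[1,50,99],axis=0).round(1))
m=(np.abs(P[...,0]-528)<60)&(np.abs(P[...,1]-37)<60)&(P[...,2]>37)&(P[...,2]<48)
lab,n=None,None
k,l,st,ce=cv2.connectedComponentsWithStats(m.astype(np.uint8))
for i in range(1,k):
    if st[i,4]>150: print("wall",st[i],cv2.minAreaRect(P[l==i][:,:2].astype(np.float32)),P[l==i].mean(0).round(1))
E
python3 e.py
```

```text
[526.86519691 -23.42434874 149.78491252] [-0.09584192  0.65031841 -2.40663021] 35.29471136870615 5.15
toolx angle 97.54171711522322
fuse in tool 11227 [[-26.1 -15.7 -25. ]
 [  6.1   0.1 -23.7]
 [ 29.7  15.7 -16.5]]
wall [ 245   73   34  110 1764] ((509.303955078125, 34.99083709716797), (22.188718795776367, 73.74835968017578), 7.617249011993408) [505.3  36.7  40.9]
wall [ 298   73   36  110 1789] ((545.7460327148438, 39.86607360839844), (22.442577362060547, 73.7554931640625), 7.4769487380981445) [549.2  42.6  40.8]
```

View pics/w2.png

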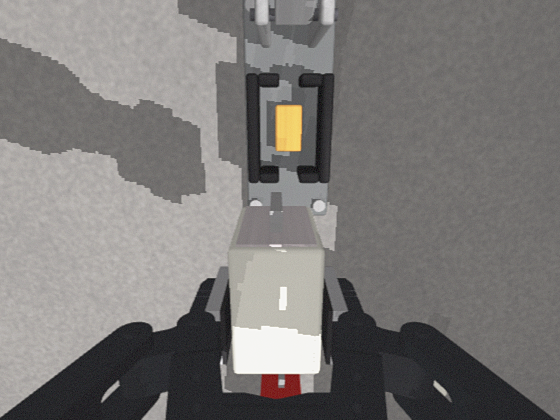

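The picture shows the open socket with its brass plunger at (290,128), the hinge cheeks at the top, and the fuse held squarely at (278,300). The socket centre is (527.5, 37.4), so it is offset about +8.8 mm along holder x. The walls measure 73.7 mm long against an expected 74.4.

Call:
jog_arm(
  steps=[
    [-1,[30,8.6,0],0],
    [-1,[28.7,0,10],0],
    [-1,[0,0,30],0],
    [-1,[0,0,27],0],
    [-1,[0,0,0],0],
  ],
)

```text
time: 5.82
eef_pos: [525.6, 35.7, 80.6]
tcp_rot: [-2.066, -2.36, 0.006]
contact_force: [-0.2, -0.2, -2.4]
width: 35.2
grasp_force: 41.5
```

```bash
cat > f.py <<'E'
from h import *
from scipy.spatial.transform import Rotation as R
import sys
s=status.get_state(); print(s["eef_pos"].round(1),s["contact_force"].round(1),s["width"],s["time"])
M=R.from_rotvec(s["tcp_rot"]).as_matrix(); a=np.arctan2(M[1,0],M[0,0]); print("toolx angle",np.degrees(a))
p=viewer.grab_frame("wrist"); P=pts(p); cv2.imwrite(f"pics/{sys.argv[1]}.png",p["frame"][...,::-1])
H=(P-s["eef_pos"])@M
top=(np.abs(H[...,2]+25)<2.2)&(np.abs(H[...,0])<40)&(np.abs(H[...,1])<15)
q=H[top]; print("fuse top x",np.percentile(q[:,0],[.2,50,99.8]).round(1), "y",np.percentile(q[:,1],[1,99]).round(1))
m=(P[...,2]>38)&(P[...,2]<46)&(np.abs(H[...,0])<60)&(np.abs(H[...,1])<40)&(p["frame"].max(-1)<90)
q=H[m]; print("walls in tool",len(q),np.percentile(q,[.5,50,99.5],axis=0).round(1))
f=q[np.abs(q[:,1])<18]; 
if len(f): print("end wall x",np.percentile(f[:,0],[1,50,99]).round(1))
E
python3 f.py w3
```

```text
[525.6  35.7  80.6] [-0.2 -0.2 -2.4] 35.15399958980655 5.825
toolx angle 97.59781566974753
fuse top x [-26.8   3.4  28.6] y [-14.7  14.7]
walls in tool 2524 [[ -8.3 -26.3  37.8]
 [ 30.3  17.2  39.6]
 [ 38.6  31.8  42.3]]
end wall x [30.8 35.1 38.6]
```

View pics/w3.png

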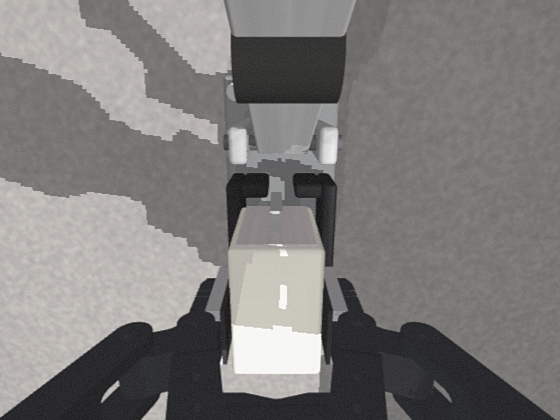

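The picture shows the fuse over the socket, the far end wall at (282,185), and the open clamp's grip block near (288,70). The socket centre sits about (+0.6, +2.75) mm from the fuse in tool axes. I'll correct that and feel downwards.

Call:
jog_arm(
  steps=[
    [-1,[0.6,2.7,3],0],
    [-1,[0,0,2],0],
    [-1,[0,0,1.5],0],
    [-1,[0,0,1.5],0],
    [-1,[0,0,1.5],0],
  ],
)

```text
time: 6.5
eef_pos: [530.4, 37.3, 73.8]
tcp_rot: [2.066, 2.366, 0.0]
contact_force: [0.6, 0.1, -2.7]
width: 34.6
grasp_force: 41.6
```

Call:
jog_arm(
  steps=[
    [-1,[0,0,1.5],0],
    [-1,[0,0,1.5],0],
    [-1,[0,0,0],0],
  ],
)

```text
time: 6.88
eef_pos: [530.3, 37.3, 70.6]
tcp_rot: [-2.066, -2.366, 0.0]
contact_force: [0.1, -0.5, -2.4]
width: 35.5
grasp_force: 41.6
```

Call:
jog_arm(
  steps=[
    [-1,[0,0,1.5],0],
    [-1,[0,0,1.5],0],
    [-1,[0,0,1.5],0],
    [-1,[0,0,0],0],
  ],
)

```text
time: 7.38
eef_pos: [530.3, 37.3, 66.1]
tcp_rot: [-2.066, -2.366, 0.0]
contact_force: [0.2, -0.1, -1.6]
width: 35.7
grasp_force: 41.6
```

Call:
jog_arm(
  steps=[
    [-1,[0,0,2.5],0],
    [-1,[0,0,2.5],0],
    [-1,[0,0,2.5],0],
    [-1,[0,0,0],0],
  ],
)

```text
time: 7.88
eef_pos: [530.1, 37.3, 58.4]
tcp_rot: [-2.066, -2.366, 0.001]
contact_force: [-0.3, -0.0, -2.3]
width: 35.3
grasp_force: 41.6
```

Call:
jog_arm(
  steps=[
    [-1,[0,0,1.5],0],
    [-1,[0,0,1.5],0],
    [-1,[0,0,1.0],0],
    [-1,[0,0,0],0],
  ],
)

```text
time: 8.38
eef_pos: [530.3, 37.3, 54.7]
tcp_rot: [-2.066, -2.366, 0.0]
contact_force: [0.1, 0.3, -2.1]
width: 35.4
grasp_force: 41.6
```

Call:
jog_arm(
  steps=[
    [-1,[0,0,1],0],
    [-1,[0,0,1],0],
    [-1,[0,0,0],0],
  ],
)

```text
time: 8.75
eef_pos: [530.5, 37.3, 53.2]
tcp_rot: [2.067, 2.366, -0.0]
contact_force: [-1.4, -1.4, 1.7]
width: 35.3
grasp_force: 42.1
```

The wrist force rose by about 4 N, so the fuse is on the plunger. Releasing it and retreating upward.

Call:
jog_arm(
  steps=[
    [0,[0,0,0],0],
    [1,[0,0,0],0],
    [1,[0,0,0],0],
    [1,[0,0,0],0],
    [1,[0,0,0],0],
  ],
)

```text
time: 9.38
eef_pos: [530.4, 37.3, 52.8]
tcp_rot: [2.067, 2.366, 0.0]
contact_force: [-0.2, -0.0, 0.6]
width: 85.6
grasp_force: 0.0
```

Call:
jog_arm(
  steps=[
    [1,[0,0,-20],0],
    [1,[0,0,-40],0],
    [1,[0,0,-60],0],
    [1,[0,0,-60],0],
    [1,[-60,0,-20],0],
  ],
)

```text
time: 10.0
eef_pos: [540.5, -19.9, 258.4]
tcp_rot: [2.055, 2.367, 0.009]
contact_force: [1.0, -0.7, 0.1]
width: 85.3
grasp_force: 0.0
```

```bash
cat > g.py <<'E'
from h import *
s=status.get_state(); print(s["eef_pos"].round(1),s["contact_force"].round(1),s["width"],s["time"],s["joints"].round(3))
c=np.array([527.5,37.4]); ax=np.array([-.1315,.9913]); o=np.array([528.5,28.6])
for n in ["scene","side","wrist"]:
    p=viewer.grab_frame(n); P=pts(p)
    if n=="wrist": cv2.imwrite("pics/w4.png",p["frame"][...,::-1])
    hx=(P[...,:2]-o)@ax; hy=(P[...,:2]-o)@np.array([-ax[1],ax[0]])
    m=(np.abs(hx-8)<40)&(np.abs(hy)<25)&(P[...,2]>60)&(P[...,2]<95)
    if m.sum()>20: print(n,"fuse top",m.sum(),np.percentile(P[m][:,2],[5,50,95]).round(1),np.percentile(hx[m],[1,99]).round(1),np.percentile(hy[m],[1,99]).round(1))
    m=(np.abs(hy)<12)&(P[...,2]>105)&(P[...,2]<220)&(hx>70)&(hx<170)
    q=np.c_[hx[m],P[m][:,2]]
    if len(q)>20:
        A=np.arctan2(q[:,1]-82,-(q[:,0]-70)); print("clamp ang",np.median(A).round(3)); i=q[:,1].argmax(); print("top",q[i])
        r=np.hypot(q[:,0]-70,q[:,1]-82); print("rmax",np.percentile(r,[98,100]).round(1))
E
python3 g.py
```

```text
[540.5 -19.9 258.4] [ 1.  -0.7  0.1] 85.26523504649454 10.0 [-1.360e-01 -1.410e-01  1.867e+00  1.000e-03  1.406e+00 -2.780e-01]
scene fuse top 292 [61.7 75.1 78.1] [-26.1  37.3] [-23.5  12.7]
clamp ang 1.921
top [121.06714749 219.80854867]
rmax [148.3 150.6]
side fuse top 355 [61.9 77.  79.1] [-26.1  35.2] [-16.9  18.3]
clamp ang 1.92
top [119.47278807 219.47733327]
rmax [141.3 146.1]
wrist fuse top 2844 [74.4 77.1 78.4] [-24.1  43. ] [-20.3  14.8]
clamp ang 1.909
top [ 87.53119186 132.19200735]
rmax [51.8 53.2]
```

The fuse is standing in the socket with its top at about 77–78 mm, and the clamp is still at 1.92 rad. With the fingers shut, I'll pass over the clamp and come down behind its outer face.

Call:
jog_arm(
  steps=[
    [-1,[52,-1,0],0],
    [-1,[52,0,0],0],
    [-1,[52,0,0],0],
    [-1,[52,0,0],0],
    [-1,[0,0,0],0],
  ],
  force=20,
)

```text
time: 10.78
eef_pos: [507.6, 187.8, 251.0]
tcp_rot: [-2.058, -2.37, 0.003]
contact_force: [-0.3, -0.3, 0.7]
width: -0.3
grasp_force: 0.0
```

```bash
cat > hx.py <<'E'
from h import *
s=status.get_state(); e=s["eef_pos"]; d=e[:2]-np.array([528.5,28.6]); print("hx",(d@[-.1315,.9913]).round(1),"hy",(d@[-.9913,-.1315]).round(1),"z",e[2].round(1),s["contact_force"].round(1),s["width"].round(1),s["time"])
E
python3 hx.py; python3 g.py
```

```text
[507.6 187.8 251. ] [-0.3 -0.3  0.7] -0.2753374605086417 10.775 [ 2.550e-01 -1.280e-01  1.869e+00  1.000e-03  1.404e+00  1.140e-01]
scene fuse top 290 [61.5 75.3 78. ] [-24.9  36.2] [-23.3  13.6]
clamp ang 1.923
top [130.50908949 219.95230072]
rmax [148.2 150.6]
side fuse top 355 [62.2 76.9 79.3] [-27.2  35.8] [-17.1  18.3]
clamp ang 1.924
top [118.87609527 219.99345427]
rmax [144.8 147.4]Traceback (most recent call last):
  File "hx.py", line 2, in <module>
    s=status.get_state(); e=s["eef_pos"]; d=e[:2]-np.array([528.5,28.6]); print("hx",(d@[-.1315,.9913]).round(1),"hy",(d@[-.9913,-.1315]).round(1),"z",e[2].round(1),s["contact_force"].round(1),s["width"].round(1),s["time"])
                                                                                                                                                                                                 ^^^^^^^^^^^^^^^^
AttributeError: 'float' object has no attribute 'round'
```

View pics/w4.png

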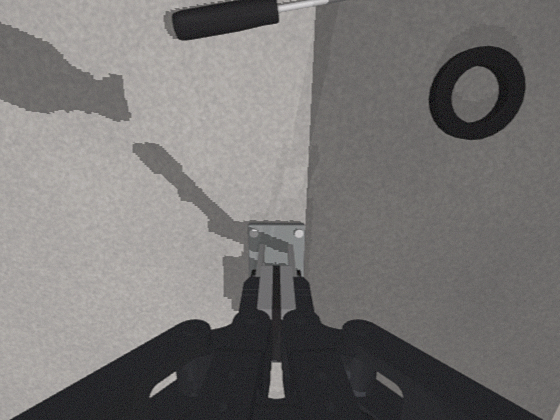

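The picture shows the closed fingers at (277,285), just beyond the clamp and in line with the plate, with the driver and tape well clear. TCP is at hx≈160, hy≈0. I'll descend and start pushing gently.

Call:
jog_arm(
  steps=[
    [-1,[0,0,25],0],
    [-1,[0,0,26],0],
    [-1,[-8,0,0],0],
    [-1,[-8,0,0],0],
    [-1,[-4,0,0],0],
  ],
)

```text
time: 11.55
eef_pos: [511.9, 165.0, 203.3]
tcp_rot: [-2.066, -2.362, -0.004]
contact_force: [-5.2, 6.4, 2.6]
width: 0.2
grasp_force: 3.4
```

Call:
jog_arm(
  steps=[
    [-1,[-5,0,0],0],
    [-1,[-5,0,0],0],
    [-1,[-5,0,0],0],
    [-1,[-5,0,0],0],
  ],
)

```text
time: 12.05
eef_pos: [516.5, 145.8, 205.5]
tcp_rot: [2.067, 2.365, 0.011]
contact_force: [-1.2, 5.6, 5.3]
width: 0.2
grasp_force: 3.3
```

Call:
jog_arm(
  steps=[
    [-1,[-7,0,0],0],
    [-1,[-7,0,0],0],
    [-1,[-7,0,0],0],
    [-1,[-7,0,0],0],
    [-1,[-7,0,0],0],
  ],
)

```text
time: 12.68
eef_pos: [521.3, 110.8, 205.4]
tcp_rot: [2.067, 2.364, 0.011]
contact_force: [-0.5, 6.8, 3.7]
width: 0.1
grasp_force: 3.1
```

```bash
sed -i 's/s\["width"\].round(1)/round(s["width"],1)/' hx.py
cat > k.py <<'E'
exec(open("hx.py").read())
import sys
o=np.array([528.5,28.6]); ax=np.array([-.1315,.9913])
for n in ["scene","side"]:
    p=viewer.grab_frame(n); P=pts(p); W=P[...,:2]-o; hx=W@ax; hy=W@np.array([-ax[1],ax[0]])
    r=regions_of("clamp_grip",p)
    if r:
        R=r[0]["region"]; m=R&(P[...,2]>100)&(np.abs(hy)<20)&(hx<160)
        q=np.c_[hx[m],P[m][:,2]]; 
        if len(q)>10:
            A=np.arctan2(q[:,1]-82,70-q[:,0]); rr=np.hypot(q[:,0]-70,q[:,1]-82); print(n,round(r[0]["confidence"],2),"ang",np.percentile(A,[10,50,90]).round(3),"far ang",np.median(A[rr>100]).round(3),len(q))
    if len(sys.argv)>1: cv2.imwrite(f"pics/{n}_{sys.argv[1]}.png",cv2.resize(p["frame"][110:260,200:400],None,fx=4,fy=4)[...,::-1])
E
python3 k.py s1
```

```text
hx 82.4 hy -3.6 z 205.4 [-0.5  6.8  3.7] 0.1 12.675
scene 0.82 ang [1.421 1.49  1.561] far ang 1.499 264
side 0.63 ang [1.419 1.48  1.514] far ang 1.483 455
```

Call:
jog_arm(
  steps=[
    [-1,[-12,0,0],0],
    [-1,[-12,0,0],0],
    [-1,[-13,0,1.2],0],
    [-1,[-13,0,2.2],0],
    [-1,[0,0,0],0],
  ],
)

```text
time: 13.5
eef_pos: [525.8, 59.9, 197.4]
tcp_rot: [-2.067, -2.365, 0.002]
contact_force: [0.2, 1.4, -0.4]
width: 0.0
grasp_force: 0.4
```

```bash
python3 k.py
```

```text
hx 31.4 hy -1.4 z 197.4 [ 0.2  1.4 -0.4] 0.0 13.5
scene 0.73 ang [1.052 1.118 1.17 ] far ang 1.12 186
side 0.68 ang [1.025 1.083 1.142] far ang 1.089 328
```

Call:
jog_arm(
  steps=[
    [-1,[-12,0,5],0],
    [-1,[-11,0,6],0],
    [-1,[-10,0,8],0],
    [-1,[-10,0,9],0],
    [-1,[0,0,0],0],
  ],
)

```text
time: 14.32
eef_pos: [532.0, 17.5, 169.9]
tcp_rot: [2.067, 2.366, -0.001]
contact_force: [-0.7, -0.3, -0.1]
width: 0.3
grasp_force: 0.0
```

```bash
python3 k.py
```

```text
hx -11.5 hy -2.0 z 169.9 [-0.7 -0.3 -0.1] 0.3 14.325
scene 0.83 ang [0.682 0.746 0.778] far ang 0.744 259
side 0.48 ang [0.668 0.72  0.756] far ang 0.721 132
```

Call:
jog_arm(
  steps=[
    [-1,[-9,0,9],0],
    [-1,[-8.5,0,10],0],
    [-1,[-6.5,0,11],0],
    [-1,[-6,0,12],0],
    [-1,[0,0,0],0],
  ],
)

```text
time: 15.15
eef_pos: [535.8, -12.3, 127.3]
tcp_rot: [-2.067, -2.366, 0.002]
contact_force: [-1.2, 0.2, -0.4]
width: 0.0
grasp_force: 0.0
```

```bash
python3 k.py
```

```text
hx -41.5 hy -1.9 z 127.3 [-1.2  0.2 -0.4] 0.0 15.15
scene 0.55 ang [0.289 0.334 0.36 ] far ang 0.333 255
side 0.61 ang [0.301 0.351 0.376] far ang 0.346 231
```

Call:
jog_arm(
  steps=[
    [-1,[-2.5,0,7],0],
    [-1,[-2.5,0,7],0],
    [-1,[-1.5,0,5],0],
    [-1,[0,0,3],0],
    [-1,[0,0,2],0],
  ],
)

```text
time: 15.98
eef_pos: [537.5, -18.7, 104.5]
tcp_rot: [2.065, 2.365, -0.0]
contact_force: [1.1, 0.3, 5.6]
width: 0.3
grasp_force: 2.6
```

Call:
jog_arm(
  steps=[
    [-1,[0,0,2],0],
    [-1,[0,0,2],0],
    [-1,[0,0,2],0],
    [-1,[0,0,0],0],
  ],
)

```text
time: 16.48
eef_pos: [537.6, -19.5, 98.8]
tcp_rot: [2.064, 2.364, -0.002]
contact_force: [0.3, -3.4, 4.7]
width: 0.0
grasp_force: 2.5
```

Call:
jog_arm(
  steps=[
    [-1,[0,0,2],0],
    [-1,[0,0,2],0],
    [-1,[0,0,2],0],
    [-1,[0,0,0],0],
  ],
)

```text
time: 16.98
eef_pos: [537.7, -19.9, 93.1]
tcp_rot: [2.063, 2.364, -0.003]
contact_force: [0.0, -4.1, 7.4]
width: 0.0
grasp_force: 3.1
```

```bash
python3 k.py
```

```text
hx -49.3 hy -2.8 z 93.1 [ 0.  -4.1  7.4] 0.0 16.975
```

Call:
jog_arm(
  steps=[
    [-1,[0,0,1.5],0],
    [-1,[0,0,1.5],0],
    [-1,[0,0,0],0],
  ],
)

```text
time: 17.55
eef_pos: [537.8, -20.2, 90.3]
tcp_rot: [2.063, 2.364, -0.003]
contact_force: [-0.5, -4.6, 6.4]
width: 0.1
grasp_force: 3.6
```

Call:
jog_arm(
  steps=[
    [-1,[0,0,1],0],
    [-1,[0,0,1],0],
    [-1,[0,0,0],0],
  ],
)

```text
time: 17.92
eef_pos: [537.9, -20.3, 89.0]
tcp_rot: [2.063, 2.364, -0.004]
contact_force: [-1.4, -5.0, 10.5]
width: 0.1
grasp_force: 5.3
```

Call:
jog_arm(
  steps=[
    [-1,[0,0,1],0],
    [-1,[0,0,0],0],
  ],
)

```text
time: 18.18
eef_pos: [537.9, -20.3, 88.9]
tcp_rot: [2.063, 2.364, -0.004]
contact_force: [-4.5, -4.6, 14.8]
width: -0.1
grasp_force: 7.7
```

Call:
jog_arm(
  steps=[
    [-1,[0,0,1],0],
    [-1,[0,0,0],0],
  ],
)

```text
time: 18.42
eef_pos: [538.0, -20.3, 88.8]
tcp_rot: [2.063, 2.364, -0.004]
contact_force: [-7.7, -5.0, 20.1]
width: 0.2
grasp_force: 10.1
```

The height no longer drops while the force climbs, so the clamp is on its stop. Backing off.

Call:
jog_arm(
  steps=[
    [-1,[0,0,-3],0],
    [-1,[0,0,-6],0],
    [-1,[0,0,-40],0],
    [-1,[0,0,-60],0],
    [-1,[-50,0,0],0],
  ],
)

```text
time: 19.05
eef_pos: [546.5, -66.8, 199.9]
tcp_rot: [2.055, 2.365, 0.008]
contact_force: [0.6, -0.3, -0.5]
width: -0.0
grasp_force: 0.0
```

```bash
cat > m.py <<'E'
from h import *
s=status.get_state(); print(s["eef_pos"].round(1),s["contact_force"].round(1),s["time"])
o=np.array([528.5,28.6]); ax=np.array([-.1315,.9913])
for n in ["side","wrist"]:
    p=viewer.grab_frame(n); P=pts(p); W=P[...,:2]-o; hx=W@ax; hy=W@np.array([-ax[1],ax[0]])
    for lo,hi in [(-80,-62),(-62,-45),(-35,-20),(25,45)]:
        m=(hx>lo)&(hx<hi)&(np.abs(hy+1.5)<9)&(P[...,2]>75)&(P[...,2]<120)
        if m.sum(): print(n,lo,m.sum(),np.percentile(P[m][:,2],[10,50,90]).round(1))
    m=(np.abs(hx-8)<30)&(np.abs(hy+2)>11)&(np.abs(hy+2)<18)&(P[...,2]>60)&(P[...,2]<85)
    if m.sum(): print(n,"fuse top",m.sum(),np.percentile(P[m][:,2],[50,90]).round(1))
    cv2.imwrite(f"pics/{n}_end.png",p["frame"][...,::-1])
E
python3 m.py
```

```text
[546.5 -66.8 199.9] [ 0.6 -0.3 -0.5] 19.05
side -80 49 [86.3 88.7 89.9]
side -62 38 [87.2 88.2 89.4]
side -35 30 [85.1 86.  87.2]
side 25 34 [84.6 85.6 87.3]
side fuse top 90 [70.4 83.1]
wrist -80 612 [87.1 88.2 89.1]
wrist -62 640 [87.3 88.3 89.2]
wrist -35 595 [84.3 85.2 86.1]
wrist 25 582 [84.3 85.2 86.2]
wrist fuse top 1524 [69.2 70.4]
```

View pics/wrist_end.png

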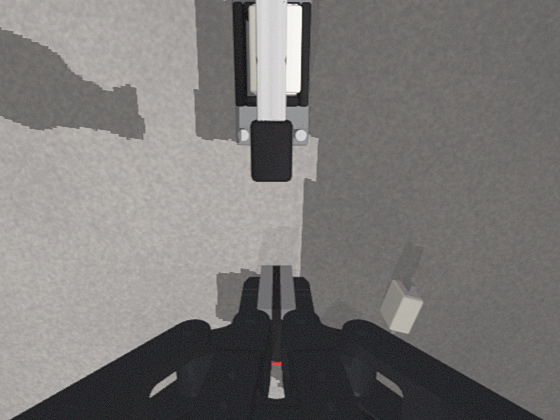

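The clamp lies shut and level over the fuse: the grip at (271,150) is at 88.3 mm and the arm top is 85.2 mm at both ends. The fuse top is at about 70 mm, which is home, and the robot is clear of everything.

```bash
python3 -c "
from workcell import env; print(env.hand_in())"
```

```text
the job is handed in; nothing more can be done
None
```

The fuse is in the socket and driven home (top at about 70 mm), the clamp is shut and level over it, the robot is clear of everything, and the job was handed in at about 19 s; the hand-in returned no verdict.

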